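# Load a wooden round into the V of the drilling jig

## Robot

A 7-joint arm with a two-finger parallel gripper is mounted at the origin on the work surface. World frame = base frame: x ahead of the robot, y to its left, z up, the work surface at z = 0. Lengths are in m, angles in rad, forces in N, time in s.
With the tool pointing down it reaches from about 0.4 to 0.85 m from the base axis. Payload 4.5 kg.
Tool frame: the origin (TCP) lies on the centre line of the jaws, within the pads' length; the fingertips stand r.tips_ahead ahead of it and the grasp point (between the pads) is the TCP (r.tips_ahead is the distance from the TCP to the fingertips, in m); z points along the fingers, y is the direction in which the jaws open and shut (so a half turn about z gives the same grasp; the last joint's range is limited). The gripper opens to 88 mm and grips with 3 to 60 N. Pads are 18 mm wide; open, the fingers measure 123 mm over their backs; the gripper's body (75 mm by 187 mm) begins 45 mm behind the grasp point.
Start: joints at [-1.106, 0.689, -0.195, 1.565, 0.157, 0.902, -0.215], TCP at [0.261, 0.568, 0.258] pointing down, gripper open.
Joint ranges: [-3.01, 3.01], [-0.46, 2.08], [-1.47, 1.51], [0.13, 2.56], [-1, 4.14], [0.04, 2.09], [-2.66, 2.66]. Speed limits (rad/s): [2.57, 2.57, 3.14, 3.14, 3.14, 3.14, 3.14].

## Interface

Orientations are given as a unit quaternion [x, y, z, w].
In Python, from plant import r gives the robot as it stands.
- The arm moves only by the shell command python3 -m inch 'ROWS' [FORCE]. ROWS is JSON, a list of rows, each a list of 5 numbers: the shift along the world's x, y, z in units of 25 mm (1.0 is 25 mm), then the turn about the world's z in units of 6 degrees (1.0 is 6 degrees), then the finger opening in mm, from 0 to 88.1. A call has 1 to 5 rows; each row shifts and turns the commanded pose from where the row before left it; what a row does not reach is not made up. A row lasts 1/10 s, in which the tool goes at most 50 mm and 8.59 degrees, less where a joint would pass 70% of its speed; a pose out of reach is approached as far as the arm can. A call is refused whole if a number of a shift passes 1 or a number of a turn 1, either way. A call with a gripper value outside its range is refused whole. The fingers move at their own pace and stop on an object; FORCE is the grip in N (left out, the last holds). Time passes only in rows, so rows that do not move let the fingers close. It gives the time, the measured TCP pose, the force and the opening at its end, in the units of the state.
- r.get_state(): the state, without advancing time (a new reading comes with each control period).
- r.snapshot(name): name is "scene" or "top" or "wrist"; returns a dict with "pixels" (420x560x3 uint8, red, green, blue), "range_z" (420x560 float32, m along the optical axis (not along the pixel's ray), 0 where there is no reading), "K" (3x3 intrinsics, pixels), "position" and "attitude" of the camera in the world. Camera axes: x right, y up, looking along -z (the intrinsics and any distortion apply to the point x, -y, -z); pixel columns grow to the right and rows downward; lengths in m; the calibration is good to about 2 mm. A picture is of the moment at which its call begins.
- r.finish_job(): hands the job in, once; it reports no verdict.
The state is a dict: "clock": time; "q": joint angles; "qd": joint speeds; "joint_torque": joint torques, N m; "tool_pos": TCP position; "eef_rot": TCP orientation; "contact_force": force on the tool from outside, world axes, zero at the start; "moment": the same for the moment, N m; "opening": opening from 0.0 (shut) to 1.0 (fully open).
Only numpy, scipy, OpenCV 4.12 (cv2) and the standard library are available. Lean on these libraries where they do the work, as an engineer would, in place of code of your own. Each camera call takes 0.05 s, during which the arm holds its last target. There are 200 camera calls.

## Task

Three wooden rounds stand by the drilling jig: put the one that has no hole yet flat on the jig's bed and push it fully home into the V until it rests against both cheeks. Then swing the drill-guide arm in over it as far as its stop. Leave the two drilled rounds and the secateurs where they are.

Things in the scene. Friction and masses are not known exactly. Their poses are not given: they have to be found in the camera images.
- blank: The undrilled round: a plain solid cylinder of turned wood, 54 mm in diameter and 40 mm tall, 45 to 85 g, standing loose on its flat end on the table. Origin: centre of its underside, z up along its axis.
- stand_a: A finished round of the same size (54 mm across, 40 mm tall) with an 18 mm hole in the middle of its top, 28 mm deep. Loose; leave it alone. Origin: centre of its underside.
- stand_b: A second finished round, just like the first, with the same 18 mm hole. Loose; leave it alone. Origin: centre of its underside.
- secateurs: A pair of green-handled secateurs lying loose on the table, about 210 mm long, 70 mm wide, 18 mm high; leave it alone. Origin: on the table, about its middle; x points to the blades.
- jig: The drilling jig, fixed to the table. Origin on the table, z up. Bed: plywood 18 mm thick, x -130 to +110, y -100 to +150 mm in the jig's own frame. On it two wooden cheeks form a 90 degree V, symmetric about the jig's x axis and open towards its -x: a round is pushed in along +x. When a round touches both cheeks its axis passes through the jig's origin.
- vee_seat (a point): Point on the bed's upper surface, 18 mm above the table, where the centre of the round's underside lies when it touches both cheeks. Axes as the jig's. Cheeks: 25 mm high (tops 43 mm above the table), 28 mm thick, faces 74 mm long; the outer ends of the faces lie at x = -17, y = +/-55 mm from here; a gap is left at the apex.
- pivot (a point): Vertical pivot axis of the drill-guide arm at the height of the arm's underside, 64 mm above the table (6 mm above the top of a round on the bed); it lies at x = +70, y = +105 mm in the jig's frame. The column here carries a black knob, 28 mm across, topping out 96 mm above the table. The arm's stop is an upright 8 mm pin at x = +54, y = +49 mm, 76 mm above the table.
- guide_arm (a joint): Angle of the drill-guide arm about its vertical pivot, rad: 0 = at its stop, its steel bush (126 mm from the pivot) straight above the seat; larger = swung away, clockwise from above, up to 2.15. Aluminium arm, 184 mm long from the pivot, 26 mm wide, 64 to 76 mm above the table (bush to 82). Turns with light friction, about 1 N at the peg; stays where left.
- peg (a point): Top centre of the upright black hand peg on the arm, 165 mm from the pivot, beyond the bush: 16 mm in diameter, 30 mm tall, from 82 to 112 mm above the table on a 10 mm thick neck. The arm is moved by it.
There are look-alikes about, which are no part of the job. What is shaped like the blank but black or pink is not meant.

How it is judged:
By the outcome, as a careful person would: the job done as asked, in the order asked, and still so for the second after the job is handed in, with the robot touching nothing.
It also fails if it takes over 64 s, if anything falls off the work surface, if the arm or the gripper's body presses on something with over 40 N, if the wrist force passes 120 N, or if a joint passes its speed limit or range.

## Working session

There is one attempt and no reset: what is moved stays moved. The work goes in short steps, Python scripts to look and compute and a shell command to move; the robot and the scene stay as the last step left them, time stands still between calls to the robot, and variables do not carry over. Pictures are saved under pics/ and viewed, about 8 in all and at most 12, crops included, and the job is handed in when it is done.

```bash
mkdir -p pics; ls; cat > h.py <<'E'
import numpy as np, cv2
from plant import r
from scipy.spatial.transform import Rotation as R
def snap(n,f):
    s=r.snapshot(n); cv2.imwrite('pics/%s.png'%f,s['pixels'][:,:,::-1]); np.savez('pics/%s.npz'%f,**{k:np.array(s[k]) for k in s}); return s
def Rm(a):
    a=np.array(a); return a if a.shape==(3,3) else R.from_quat(a).as_matrix()
def ray(s,u,v):
    K=s['K']; return Rm(s['attitude'])@np.array([(u-K[0,2])/K[0,0],-(v-K[1,2])/K[1,1],-1])
def at_z(s,u,v,z):
    d=ray(s,u,v); p=np.array(s['position']); return p+d*(z-p[2])/d[2]
def at_d(s,u,v):
    return np.array(s['position'])+ray(s,u,v)*s['range_z'][int(v),int(u)]
def proj(s,P):
    c=Rm(s['attitude']).T@(np.array(P)-s['position']); K=s['K']; return K[0,0]*c[0]/-c[2]+K[0,2], -K[1,1]*c[1]/-c[2]+K[1,2]
def load(f): return dict(np.load('pics/%s.npz'%f,allow_pickle=True))
E
python3 - <<'E'
from h import *
a=snap('top','top1'); b=snap('scene','scene1')
for s in (a,b): print({k:v for k,v in s.items() if k not in('pixels','range_z')})
print(r.get_state(), r.tips_ahead)
E
```

```text
pics
{'K': array([[448.07200911,   0.        , 284.52450026],
       [  0.        , 448.07200911, 209.75131727],
       [  0.        ,   0.        ,   1.        ]]), 'position': array([ 0.33564217, -0.01869948,  1.33926995]), 'attitude': array([ 0.05124868, -0.04712375, -0.69873123,  0.71198847])}
{'K': array([[418.13560765,   0.        , 272.07574233],
       [  0.        , 418.13560765, 208.62422364],
       [  0.        ,   0.        ,   1.        ]]), 'position': array([1.22494041, 0.1184369 , 0.70606902]), 'attitude': array([0.28189559, 0.32897598, 0.6976366 , 0.57062497])}
{'clock': 0.1, 'q': array([-1.10619174,  0.68992609, -0.19453418,  1.5661945 ,  0.15730439,
        0.90251676, -0.21506872]), 'qd': array([-8.38533717e-04,  2.73473719e-04,  5.38011767e-04, -5.04631213e-03,
        4.13705498e-06,  5.74930074e-04,  1.30113443e-03]), 'joint_torque': array([-3.97408818e-03, -5.28507400e+01, -1.27169799e+00, -1.53838545e+01,
       -5.25543757e-02,  1.95006920e-03,  5.16871205e-05]), 'tool_pos': array([0.26081483, 0.56740484, 0.25698649]), 'eef_rot': array([ 2.13683902e-01,  9.76902507e-01, -8.17350371e-04, -1.21029520e-04]), 'contact_force': array([ 0.39866091, -0.27312976, -0.13995503]), 'moment': array([ 0.03050456, -0.05698461, -0.06020495]), 'opening': 1.0022078865079103} 0.019
```

View pics/top1.png

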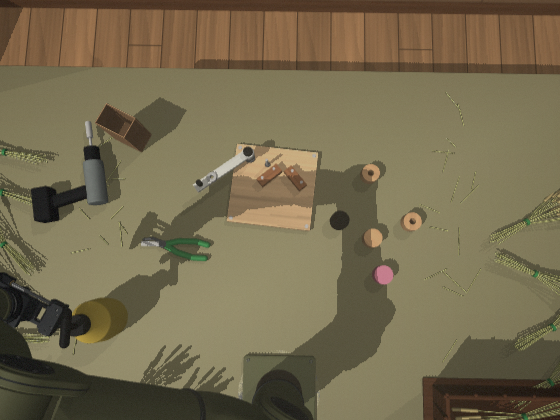

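View pics/scene1.png

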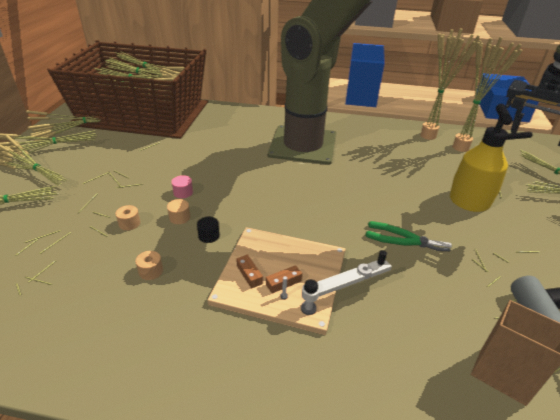

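Top view: the wooden rounds are at (371,173) with a hole, (412,221) with a hole, and (373,238) plain. Black (340,220) and pink (384,275) are look-alikes. The jig is around (273,187), its arm swung out to the left with the peg at about (200,185). The secateurs are at (180,247). The candidate is (373,238), or (178,211) in the scene view. I'll confirm it in a crop.

```bash
python3 - <<'E'
from h import *
a=load('top1'); b=load('scene1')
c1=cv2.resize(a['pixels'][135:240,185:325],(800,600),interpolation=cv2.INTER_CUBIC)
c2=cv2.resize(a['pixels'][150:290,325:430],None,fx=4,fy=4,interpolation=cv2.INTER_CUBIC)
c3=cv2.resize(b['pixels'][170:282,110:225],(370,360),interpolation=cv2.INTER_CUBIC)
cv2.imwrite('pics/jigtop.png',c1[:,:,::-1])
m=np.zeros((560,800,3),np.uint8); m[:,:420]=c2; m[:360,425:795]=c3
cv2.imwrite('pics/rounds.png',m[:,:,::-1])
E
```

```text
(no output)
```

View pics/jigtop.png

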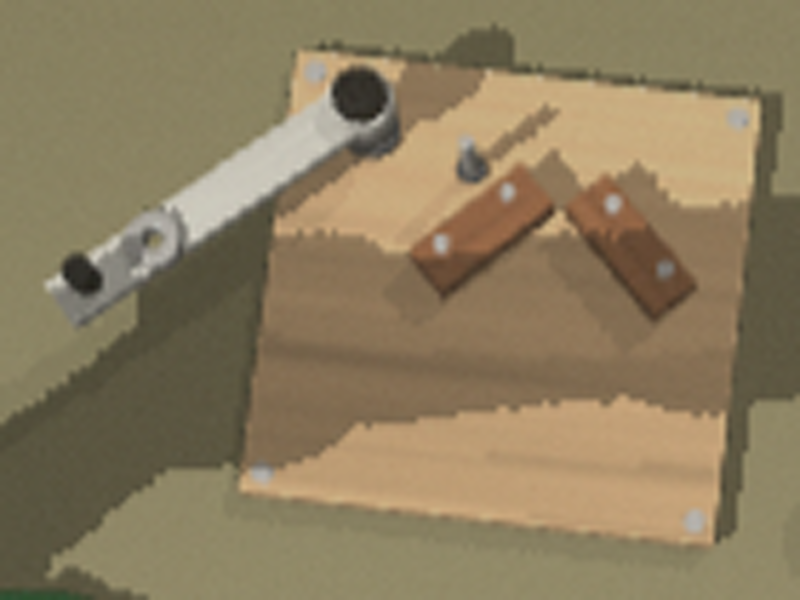

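View pics/rounds.png

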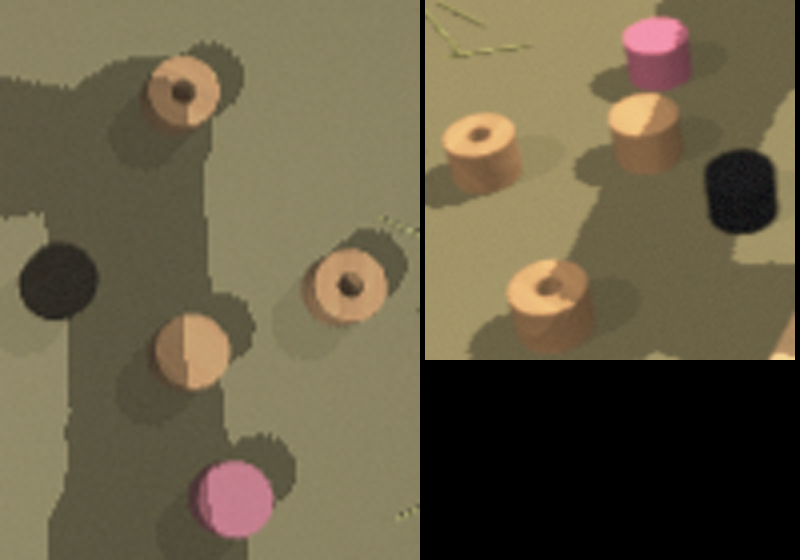

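Crop confirms it: the round at (373,237.5) in top has a plain top in both views, and the other two have holes. Next I'll fit the jig pose and the positions of the rounds.

```bash
python3 - <<'E'
from h import *
a=load('top1'); b=load('scene1')
k=800/140
px=[(297,48),(762,97),(714,543),(240,490)]
J=np.array([(110,150),(110,-100),(-130,-100),(-130,150)])/1000
W=np.array([at_z(a,185+(u+.5)/k-.5,135+(v+.5)/k-.5,.018)[:2] for u,v in px])
Jc=J-J.mean(0);Wc=W-W.mean(0)
th=np.arctan2((Jc[:,0]*Wc[:,1]-Jc[:,1]*Wc[:,0]).sum(),(Jc*Wc).sum())
c,s=np.cos(th),np.sin(th);Rj=np.array([[c,-s],[s,c]]);o=W.mean(0)-Rj@J.mean(0)
print('jig',o,'th',np.degrees(th),'res mm',(W-(J@Rj.T+o))*1000)
for nm,s in(('top',a),('scene',b)):
    hsv=cv2.cvtColor(s['pixels'],cv2.COLOR_RGB2HSV)
print('pivot',Rj@[.07,.105]+o,'pin',Rj@[.054,.049]+o)
# depth heights
for p in [(373,237),(371,180),(412,229),(340,220),(384,275),(350,300),(300,210),(210,181),(200,185)]: print(p,at_d(a,*p).round(4))
print('bush arm', at_d(b,178,206), at_d(b,265,248), at_d(b,381,257))
# two-ray triangulation of blank top centre: top crop (192,350)/4 ; scene crop (645,117)
def tri(u1,v1,u2,v2):
    p,q=a['position'],b['position'];d,e=ray(a,u1,v1),ray(b,u2,v2)
    t=np.linalg.lstsq(np.c_[d,-e],q-p,rcond=None)[0];x,y=p+t[0]*d,q+t[1]*e;return (x+y)/2,np.linalg.norm(x-y)
print('blank tri',tri(325+192/4,150+350/4,110+(645-425)/370*115,170+117/360*112))
for u,v in [(373+.0,237.5)]: print('blank@.04',at_z(a,u,v,.04))
# cheek inner points: crop (443,300),(655,322) bottom ; peg top (80,268)
print('peg',at_z(a,185+(80)/k,135+268/k,.112),'knob',at_z(a,185+360/k,135+94/k,.096),'bush',at_z(a,185+153/k,135+238/k,.082))
E
```

```text
jig [0.60075277 0.00204848] th -5.290830383761689 res mm [[-0.99629244 -0.63162965]
 [-0.35610262  0.59112786]
 [ 0.68285246  1.2191058 ]
 [ 0.6695426  -1.17860401]]
pivot [0.68013671 0.10014634] pin [0.65904105 0.04586031]
(373, 237) [ 0.4423 -0.2669  0.043 ]
(371, 180) [ 0.6096 -0.2617  0.0467]
(412, 229) [ 0.4673 -0.379   0.0467]
(340, 220) [ 0.4904 -0.1716  0.0407]
(384, 275) [ 0.3341 -0.2984  0.0387]
(350, 300) [ 0.2596 -0.206   0.0014]
(300, 210) [ 0.5209 -0.0553  0.0172]
(210, 181) [0.5926 0.2067 0.0733]
(200, 185) [0.5766 0.2311 0.0927]
bush arm [ 0.44876227 -0.26332084  0.04276646] [ 0.53031587 -0.02033124  0.02086261] [0.59331992 0.23142684 0.10594429]
blank tri (array([ 0.44120033, -0.26734384,  0.03509416]), np.float64(0.002184243512945372))
blank@.04 [ 0.44113252 -0.26746967  0.04      ]
peg [0.58166775 0.23042457 0.112     ] knob [0.6759197  0.09771618 0.096     ] bush [0.60366083 0.20058378 0.082     ]
```

```bash
python3 - <<'E'
from h import *
a=load('top1'); b=load('scene1')
for p in [(100,318),(78,325),(65,330),(50,315),(95,175),(120,120)]: print(p,at_d(a,*p).round(3))
for p in [(493,137),(485,165),(520,75),(505,115)]: print(p,at_d(b,*p).round(3))
E
python3 -m inch '[[1,-0.3,0,1,88],[1,-0.3,0,1,88],[1,-0.3,0,1,88],[1,-0.5,0,0.2,88],[1,-0.8,0,0,88]]' 20
```

```text
(100, 318) [0.21  0.461 0.156]
(78, 325) [0.199 0.49  0.215]
(65, 330) [0.194 0.494 0.271]
(50, 315) [0.234 0.496 0.341]
(95, 175) [0.607 0.546 0.06 ]
(120, 120) [0.783 0.494 0.036]
(493, 137) [0.221 0.488 0.209]
(485, 165) [0.245 0.486 0.143]
(520, 75) [-1.922  1.295 -0.359]
(505, 115) [0.227 0.493 0.272]
clock: 0.6
tool_pos: [0.3864, 0.513, 0.2571]
eef_rot: [0.047, 0.999, 0.0, -0.0]
contact_force: [0.8, -0.7, -0.2]
opening: 1.0
```

```bash
A='1'
python3 -m inch '[[1,-1,0,0,88],[1,-1,0,0,88],[0.4,-1,0,0,88],[0,-1,0,0,88],[0,-1,0,0,88]]'
python3 -m inch '[[0,-1,0,0,88],[0,-1,0,0,88],[0,-1,0,0,88],[0,-1,0,0,88],[0,-1,0,0,88]]'
python3 -m inch '[[0,-1,0,0,88],[0,-1,0,0,88],[0,-1,0,0,88],[0,-1,0,0,88],[0,-1,0,0,88]]'
python3 -m inch '[[0,-1,0,0,88],[0,-1,0,0,88],[0,-1,0,0,88],[0,0,0,0,88]]'
python3 - <<'E'
from h import *
s=snap('wrist','w1'); print(s['position'],s['attitude'])
E
```

```text
clock: 1.1
tool_pos: [0.4463, 0.3864, 0.2572]
eef_rot: [0.048, 0.999, -0.0, -0.0]
contact_force: [-0.4, -0.6, -0.4]
opening: 1.001
clock: 1.6
tool_pos: [0.4457, 0.2617, 0.2574]
eef_rot: [0.048, 0.999, -0.0, -0.0]
contact_force: [0.4, -0.3, 0.1]
opening: 0.997
clock: 2.1
tool_pos: [0.4457, 0.1368, 0.2575]
eef_rot: [0.048, 0.999, -0.0, -0.0]
contact_force: [0.9, -0.2, 0.1]
opening: 0.995
clock: 2.5
tool_pos: [0.4454, 0.059, 0.2573]
eef_rot: [0.051, 0.999, -0.001, -0.001]
contact_force: [-0.8, -0.1, -0.5]
opening: 0.996
[0.36995631 0.06852886 0.38309005] [-0.11180902 -0.09954894  0.6631942   0.73332271]
```

View pics/w1.png

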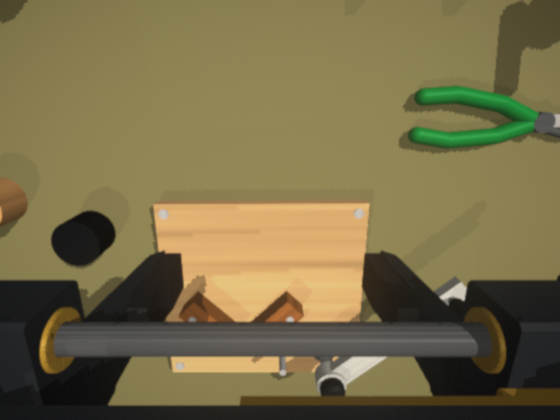

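Wrist view: the bed's front corners are at (153,205) and (370,204), one far corner at (172,372), and the knob at (332,385). The cheeks are partly hidden. I'll cross-check the jig from here and move on to the blank.

```bash
python3 - <<'E'
from h import *
s=load('w1'); th=np.radians(-5.3);o=np.array([.6008,.002]);Rj=np.array([[np.cos(th),-np.sin(th)],[np.sin(th),np.cos(th)]])
for (u,v),j in [((153,205),(-.13,-.1)),((370,204),(-.13,.15)),((172,373),(.11,-.1))]:
    w=at_z(s,u,v,.018)[:2]; print(w, 'pred',Rj@j+o,'jigframe',Rj.T@(w-o))
print('knob',at_z(s,333,384,.096))
E
python3 -m inch '[[0,-1,0,0,88],[0,-1,0,0,88],[0,-1,0,0,88],[0,-1,0,0,88],[0,-1,0,0,88]]'
python3 -m inch '[[0,-1,-1,0,88],[0,-1,-1,0,88],[0,-1,-1,0,88],[0,-1,-1,0,88],[0,0,0,0,88]]'
python3 - <<'E'
from h import *
s=snap('wrist','w2'); print(proj(s,[.442,-.267,.04]))
E
```

```text
[ 0.46545902 -0.0792268 ] pred [ 0.46211873 -0.08556429] jigframe [-0.12725939 -0.09338106]
[0.48904251 0.16774841] pred [0.48521138 0.16336688] jigframe [-0.12658997  0.15471668]
[ 0.70214444 -0.10257798] pred [ 0.70109266 -0.10773323] jigframe [ 0.11057109 -0.09476963]
knob [0.66271199 0.10401479 0.096     ]
clock: 3.05
tool_pos: [0.4464, -0.0614, 0.2578]
eef_rot: [0.047, 0.999, 0.001, 0.0]
contact_force: [0.8, -0.3, -0.1]
opening: 1.001
clock: 3.55
tool_pos: [0.4447, -0.164, 0.1551]
eef_rot: [0.05, 0.999, -0.0, -0.002]
contact_force: [-0.4, -0.1, 0.0]
opening: 1.0
(np.float64(135.8038926532969), np.float64(219.33439025483045))
```

View pics/w2.png

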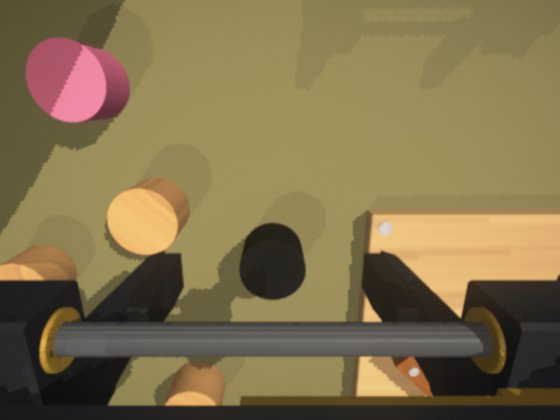

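Wrist view: the plain blank's top is centred at (143,217), where I predicted (136,219). That is about 4 mm in y, well inside the jaw clearance. Pink is at (68,80), black at (272,260). Approaching the blank.

```bash
python3 - <<'E'
from h import *
s=load('w2'); print(at_z(s,143,217,.04))
E
python3 -m inch '[[-0.1,-1,0,0,88],[0,-1,0,0,88],[0,-1,-0.3,0,88],[0,-1,-0.7,0,88],[0,0,-1,0,88]]'
python3 -m inch '[[0,0,-1,0,88],[0,0,-1,0,88],[0,0,-0.6,0,88],[0,0,-0.4,0,88],[0,0,0,0,88]]'
python3 -c "
from h import *
s=r.get_state();print(s['tool_pos'],s['contact_force']);s=snap('wrist','w3')"
```

```text
[ 0.44068899 -0.26112696  0.04      ]
clock: 4.1
tool_pos: [0.4457, -0.2648, 0.1091]
eef_rot: [0.05, 0.999, -0.001, 0.003]
contact_force: [0.3, 0.4, 0.2]
opening: 1.003
clock: 4.6
tool_pos: [0.4444, -0.2604, 0.0325]
eef_rot: [0.047, 0.999, 0.001, 0.0]
contact_force: [-0.6, -0.1, 1.1]
opening: 0.998
[ 0.44440611 -0.26037539  0.03248598] [-0.55232374 -0.06103693  1.09454905]
```

```bash

python3 -m inch '[[0,0,0,0,50],[0,0,0,0,50],[0,0,0,0,50],[0,0,0,0,50],[0,0,0,0,50]]' 20
python3 -m inch '[[0,0,1,0,50],[0,0,1,0,50],[0,0,1,0,50],[0,0,0.4,0,50],[0,0,0,0,50]]'
```

```text
clock: 5.15
tool_pos: [0.4436, -0.2624, 0.0331]
eef_rot: [0.048, 0.999, -0.0, 0.0]
contact_force: [-0.5, -0.4, 3.1]
opening: 0.612
clock: 5.65
tool_pos: [0.444, -0.2625, 0.1187]
eef_rot: [0.048, 0.999, -0.0, 0.001]
contact_force: [0.3, 0.5, -0.8]
opening: 0.609
```

```bash

python3 -m inch '[[0.45,1,0,0,50],[0.45,1,0,0,50],[0.45,1,0,0,50],[0.45,1,0,0,50],[0.45,1,0,0,50]]'
python3 -m inch '[[0.45,1,0,0,50],[0.45,1,0,0,50],[0.45,1,0,0,50],[0.45,1,0,0,50],[0.45,0.9,0,0,50]]'
python3 -m inch '[[0.46,0.9,0,0,50],[0,0,0,0,50],[0,0,0,0,50]]'
python3 -c "
from h import *
s=snap('wrist','w4');s=snap('top','t4');s=snap('scene','s4')"
```

```text
clock: 6.15
tool_pos: [0.4994, -0.1359, 0.1163]
eef_rot: [0.048, 0.999, 0.0, -0.001]
contact_force: [0.4, -0.9, -0.7]
opening: 0.604
clock: 6.65
tool_pos: [0.5555, -0.0131, 0.1161]
eef_rot: [0.047, 0.999, -0.0, -0.001]
contact_force: [0.5, -0.2, -1.1]
opening: 0.606
clock: 6.95
tool_pos: [0.5666, 0.0079, 0.1164]
eef_rot: [0.047, 0.999, -0.0, -0.001]
contact_force: [-0.9, -0.3, -0.7]
opening: 0.606
```

View pics/w4.png

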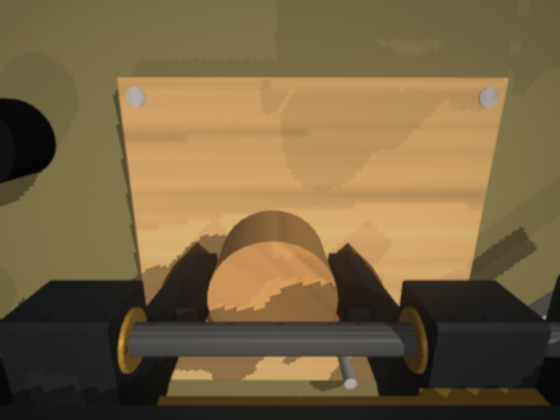

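Wrist view: the blank is held (top at about (272,300)) over the bed, front corners (118,77) and (507,78). I'll check the position relative to the jig.

```bash
python3 - <<'E'
from h import *
s=load('w4'); th=np.radians(-5.3);Rj=np.array([[np.cos(th),-np.sin(th)],[np.sin(th),np.cos(th)]])
A=at_z(s,118,77,.018)[:2];B=at_z(s,507,78,.018)[:2];d=B-A
print(A,B,np.linalg.norm(d),'th',np.degrees(np.arctan2(-d[0],d[1])))
o=((A-Rj@[-.13,-.1])+(B-Rj@[-.13,.15]))/2;print('origin',o)
b=at_z(s,272,302,.123)[:2];t=r.get_state()['tool_pos'];print('blank',b,'tcp',t)
print('blank in jig',Rj.T@(b-o),'tcp in jig',Rj.T@(t[:2]-o))
E
```

```text
[ 0.46548799 -0.07842362] [0.48893802 0.16481987] 0.24437123701151117 th -5.50661519688062
origin [0.60434795 0.00629683]
blank [0.5681076  0.00920258] tcp [0.5665024  0.00604874 0.11708156]
blank in jig [-0.03635381 -0.00045422] tcp in jig [-0.03766083 -0.00374284]
```

```bash

python3 -m inch '[[0,0,-1,0,50],[0,0,-1,0,50],[0,0,-0.4,0,50],[0,0,-0.1,0,50],[0,0,0,0,50]]'
python3 -m inch '[[0,0,-0.06,0,50],[0,0,0,0,50]]'
```

```text
clock: 7.6
tool_pos: [0.5675, 0.0075, 0.0554]
eef_rot: [0.048, 0.999, -0.0, -0.0]
contact_force: [-0.4, -0.2, -0.3]
opening: 0.605
clock: 7.8
tool_pos: [0.568, 0.0079, 0.0545]
eef_rot: [0.048, 0.999, 0.0, 0.001]
contact_force: [1.4, 0.3, -0.2]
opening: 0.607
```

```bash

python3 -m inch '[[0,0,-0.06,0,50],[0,0,-0.04,0,50],[0,0,0,0,50]]'
python3 -m inch '[[0,0,-0.04,0,50],[0,0,-0.02,0,50],[0,0,0,0,50]]'
```

```text
clock: 8.1
tool_pos: [0.5675, 0.008, 0.0513]
eef_rot: [0.048, 0.999, 0.0, 0.0]
contact_force: [0.5, 0.6, -0.5]
opening: 0.608
clock: 8.4
tool_pos: [0.5675, 0.0079, 0.051]
eef_rot: [0.048, 0.999, -0.0, 0.0]
contact_force: [-2.2, -0.7, 10.7]
opening: 0.604
```

```bash

python3 -m inch '[[0,0,0.02,0,70],[0,0,0,0,80],[0,0,0,0,80],[0,0,0.5,0,80],[0,0,1,0,80]]'
python3 -m inch '[[0,0,0.9,0,60],[-0.5,0.05,0.2,0,0],[-1,0.09,0,0,0],[-0.8,0.07,0,0,0],[0,0,0,0,0]]'
python3 -c "
from h import *
s=snap('wrist','w5')"
```

```text
clock: 8.9
tool_pos: [0.5662, 0.0079, 0.0872]
eef_rot: [0.048, 0.999, -0.0, -0.002]
contact_force: [1.0, -0.3, -0.1]
opening: 0.907
clock: 9.4
tool_pos: [0.5071, 0.0132, 0.1159]
eef_rot: [0.047, 0.999, -0.0, -0.002]
contact_force: [0.1, -0.6, -0.0]
opening: 0.475
```

View pics/w5.png

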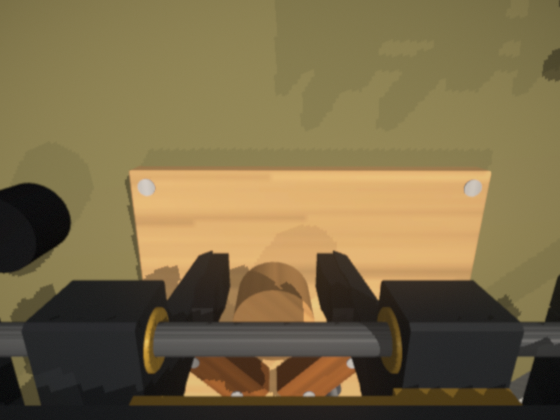

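The blank stands upright on the bed in front of the V (top near (272,300)). Now I'll lower the closed fingers behind it and push.

```bash

python3 -m inch '[[0,0.04,-0.6,0,0],[0,0,-1,0,0],[0,0,-0.7,0,0],[0,0,-0.35,0,0],[0,0,0,0,0]]'
python3 -m inch '[[0.4,-0.04,0,0,0],[0.4,-0.04,0,0,0],[0.3,-0.03,0,0,0],[0.3,-0.03,0,0,0],[0.2,-0.02,0,0,0]]'
python3 -m inch '[[0.2,-0.02,0,0,0],[0.2,-0.02,0,0,0],[0.1,-0.01,0,0,0],[0,0,0,0,0]]'
```

```text
clock: 9.95
tool_pos: [0.5106, 0.0142, 0.0482]
eef_rot: [0.048, 0.999, -0.0, -0.0]
contact_force: [0.5, -0.2, 0.3]
opening: 0.007
clock: 10.45
tool_pos: [0.551, 0.01, 0.0495]
eef_rot: [0.048, 0.999, 0.0, 0.001]
contact_force: [-1.0, 0.1, -0.1]
opening: 0.007
clock: 10.85
tool_pos: [0.5629, 0.0089, 0.049]
eef_rot: [0.048, 0.999, 0.0, 0.0]
contact_force: [0.2, 0.2, -0.2]
opening: 0.005
```

```bash

python3 -m inch '[[0.1,-0.01,0,0,0],[0,0,0,0,0]]'
python3 -m inch '[[0.1,-0.01,0,0,0],[0,0,0,0,0]]'
python3 -m inch '[[0.08,-0.01,0,0,0],[0,0,0,0,0]]'
```

```text
clock: 11.05
tool_pos: [0.5652, 0.0087, 0.049]
eef_rot: [0.048, 0.999, 0.0, 0.0]
contact_force: [0.5, -0.2, 0.1]
opening: 0.006
clock: 11.25
tool_pos: [0.566, 0.0083, 0.0488]
eef_rot: [0.048, 0.999, -0.0, -0.002]
contact_force: [-4.3, 1.6, 2.9]
opening: 0.005
clock: 11.45
tool_pos: [0.5662, 0.0081, 0.0487]
eef_rot: [0.048, 0.999, -0.001, -0.003]
contact_force: [-7.6, -0.0, 5.4]
opening: 0.006
```

```bash

python3 -m inch '[[0.05,0.12,0,0,0],[0,0,0,0,0],[0,-0.24,0,0,0],[0,0,0,0,0]]'
python3 -m inch '[[0,0.12,0,0,0],[0.06,0,0,0,0],[0,0,0,0,0]]'
python3 -m inch '[[-0.3,0.03,0,0,0],[-1,0.09,0.5,0,0],[-1,0.09,1,0,0],[-1,0.09,1,0,0],[-0.5,0,1,0,0]]'
python3 -m inch '[[-0.5,0,1,0,0],[-0.2,0,1,0,0],[0,0,0,0,0],[0,0,0,0,0]]'
python3 -c "
from h import *
a=snap('wrist','w6')['pixels']; b=snap('scene','s6')['pixels'];t=snap('top','t6')['pixels']
m=np.zeros((600,800,3),np.uint8)
m[:300,:400]=cv2.resize(a,(400,300)); m[:300,400:]=cv2.resize(b[225:330,200:340],(400,300),interpolation=2); m[300:,:400]=cv2.resize(t[135:240,185:325],(400,300),interpolation=2)
m[300:,400:]=cv2.resize(a[240:420,160:400],(400,300),interpolation=2)
cv2.imwrite('pics/m6.png',m[:,:,::-1])"
```

```text
clock: 11.85
tool_pos: [0.5665, 0.0066, 0.0484]
eef_rot: [0.047, 0.999, 0.0, -0.004]
contact_force: [-7.6, 5.2, 2.6]
opening: 0.006
clock: 12.15
tool_pos: [0.5667, 0.0076, 0.0483]
eef_rot: [0.048, 0.999, -0.001, -0.006]
contact_force: [-11.1, 1.1, 6.5]
opening: 0.007
clock: 12.65
tool_pos: [0.4758, 0.0162, 0.1373]
eef_rot: [0.047, 0.999, 0.0, -0.0]
contact_force: [1.0, 0.2, -0.1]
opening: 0.004
clock: 13.05
tool_pos: [0.461, 0.0158, 0.1869]
eef_rot: [0.048, 0.999, 0.0, 0.002]
contact_force: [-0.1, 0.9, 0.6]
opening: 0.004
```

View pics/m6.png

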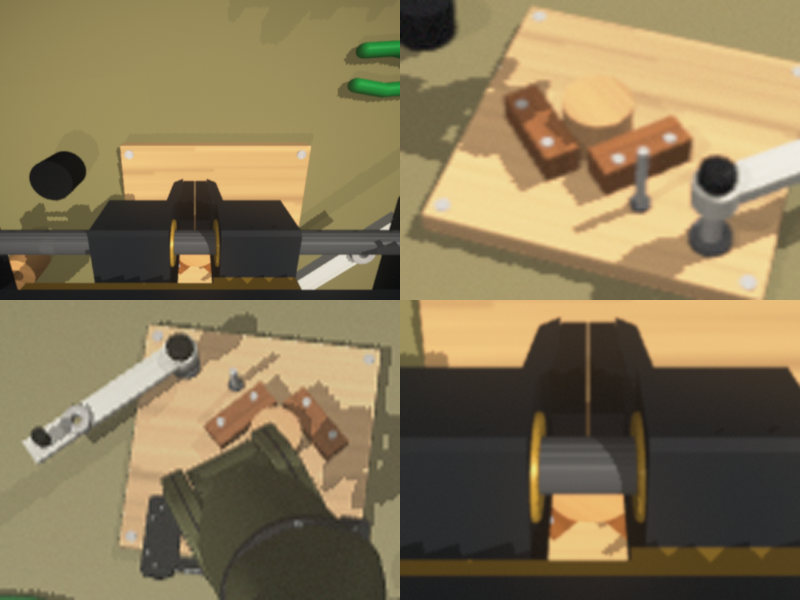

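The scene crop shows the round between both cheeks, and the push stopped at 11 N with the round at x≈0.6025, which matches the fitted seat. Next is the guide arm: move above the peg with the jaws tangential.

```bash

python3 -c "
from plant import r
print(r.get_state()['q'])"
python3 -m inch '[[0.54,0.97,0,-0.88,60],[0.54,0.97,0,-0.88,60],[0.54,0.97,0,-0.88,60],[0.54,0.97,0,-0.88,60],[0.54,0.97,0,-0.88,60]]'
python3 -m inch '[[0.54,0.97,0,-0.88,60],[0.54,0.97,0,-0.88,60],[0.54,0.97,0,-0.88,60],[0.54,0.97,0,-0.88,60],[0,0,0,0,60]]'
python3 -c "
from h import *
s=snap('wrist','w7');print(proj(s,[.583,.234,.112]),proj(s,[.681,.103,.096]));t=snap('top','t7')
print(r.get_state()['q'],r.get_state()['tool_pos'])"
```

```text
[ 0.03173416  0.61400937 -0.25889247  2.11894615  0.34638684  0.44866625
  0.97908487]
clock: 13.7
tool_pos: [0.5275, 0.1379, 0.1852]
eef_rot: [0.276, 0.961, -0.001, -0.001]
contact_force: [-0.1, -0.6, -0.1]
opening: 0.436
clock: 14.2
tool_pos: [0.582, 0.2392, 0.1849]
eef_rot: [0.445, 0.896, 0.002, -0.0]
contact_force: [-1.0, 0.3, -0.6]
opening: 0.679
(np.float64(265.59429894469616), np.float64(238.46889068768843)) (np.float64(265.51119295188903), np.float64(413.24730350407265))
[-4.57930132e-01  7.76683007e-01  1.41803408e-03  1.63404948e+00
 -5.26798104e-04  7.33009576e-01  1.91351403e-01] [0.58070311 0.23411067 0.18497229]
```

View pics/w7.png

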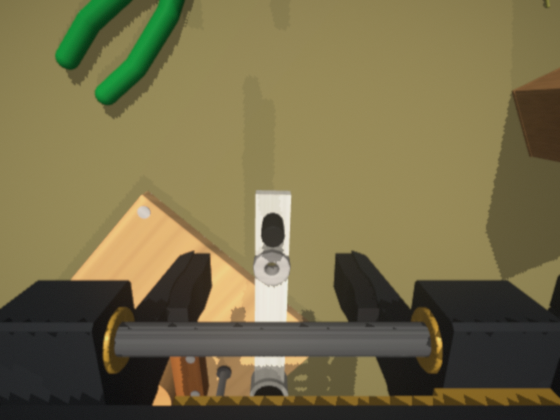

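The peg's top is at (273,238), predicted (266,238), with the bush at (272,268) and the arm vertical in the picture. Computing the correction.

```bash
python3 - <<'E'
from h import *
s=load('w7'); p=at_z(s,273,238,.112); print('peg',p,'z by depth',at_d(s,273,236))
print('bush',at_z(s,272,268,.082)); st=r.get_state(); t=st['tool_pos']; print('tcp',t)
y=R.from_quat(st['eef_rot']).as_matrix()[:,1]; print('jaw yaw',np.degrees(np.arctan2(y[1],y[0])))
o=np.array([.603,.006]);th=np.radians(-5.3);c,sn=np.cos(th),np.sin(th)
pv=o+np.array([[c,-sn],[sn,c]])@[.07,.105];d=p[:2]-pv;print('pivot',pv,np.linalg.norm(d),np.degrees(np.arctan2(d[1],d[0])))
print('units to peg',(p-t)/.025)
E
```

```text
peg [0.58659206 0.23713555 0.112     ] z by depth [0.58603012 0.23788044 0.11089474]
bush [0.60846748 0.20735652 0.082     ]
tcp [0.58070311 0.23411067 0.18497229]
jaw yaw 37.12061438226603
pivot [0.68239964 0.10408515] 0.1639557850516632 125.75708948728726
units to peg [ 0.23555828  0.120995   -2.91889168]
```

```bash

python3 -m inch '[[0.2,0.1,-0.8,0,60],[0,0,-1,0,60],[0,0,-0.9,0,60],[0,0,-0.4,0,60],[0,0,0,0,60]]'
python3 -m inch '[[0,0,0,0,10],[0,0,0,0,10],[0,0,0,0,10],[0,0,0,0,10],[0,0,0,0,10]]' 6
python3 -m inch '[[0,0,0,0,10],[0,0,0,0,10]]'
```

```text
clock: 14.8
tool_pos: [0.585, 0.2347, 0.1073]
eef_rot: [0.447, 0.895, -0.002, -0.001]
contact_force: [-0.2, 0.3, -0.4]
opening: 0.685
clock: 15.3
tool_pos: [0.5864, 0.2365, 0.1094]
eef_rot: [0.446, 0.895, 0.0, 0.0]
contact_force: [-0.2, -0.6, -0.7]
opening: 0.253
clock: 15.5
tool_pos: [0.5862, 0.2364, 0.1092]
eef_rot: [0.446, 0.895, 0.0, 0.0]
contact_force: [-0.6, 0.0, 2.3]
opening: 0.177
```

```bash
python3 - <<'E'
import numpy as np
a=np.radians(np.linspace(125.8,231,19)); P=.165*np.c_[np.cos(a),np.sin(a)]
print((np.diff(P,axis=0)/.025).round(2).tolist(), 5.844/6)
E
```

```text
[[-0.53, -0.42], [-0.48, -0.47], [-0.43, -0.52], [-0.37, -0.56], [-0.31, -0.59], [-0.25, -0.62], [-0.19, -0.65], [-0.12, -0.66], [-0.05, -0.67], [0.02, -0.67], [0.08, -0.67], [0.15, -0.66], [0.22, -0.64], [0.28, -0.61], [0.34, -0.58], [0.4, -0.54], [0.45, -0.5], [0.5, -0.45]] 0.9740000000000001
```

```bash

python3 -m inch '[[-0.53,-0.42,0,0.97,10],[-0.48,-0.47,0,0.97,10],[-0.43,-0.52,0,0.97,10],[-0.37,-0.56,0,0.97,10],[-0.31,-0.59,0,0.97,10]]'
python3 -m inch '[[-0.25,-0.62,0,0.97,10],[-0.19,-0.65,0,0.97,10],[-0.12,-0.66,0,0.97,10],[-0.05,-0.67,0,0.97,10],[0,0,0,0,10]]'
```

```text
clock: 16.0
tool_pos: [0.533, 0.1729, 0.1092]
eef_rot: [0.204, 0.979, 0.001, 0.0]
contact_force: [-0.0, 0.3, -0.8]
opening: 0.178
clock: 16.5
tool_pos: [0.5173, 0.1045, 0.1091]
eef_rot: [0.007, 1.0, -0.001, -0.001]
contact_force: [-3.0, -0.4, 4.2]
opening: 0.179
```

```bash

python3 -m inch '[[0.02,-0.67,0,0.97,10],[0.08,-0.67,0,0.97,10],[0.15,-0.66,0,0.97,10],[0.22,-0.64,0,0.97,10],[0.28,-0.61,0,0.97,10]]'
python3 -m inch '[[0.34,-0.58,0,0.97,10],[0.40,-0.54,0,0.97,10],[0.23,-0.25,0,0.48,10],[0,0,0,0,10]]'
```

```text
clock: 17.0
tool_pos: [0.5359, 0.0264, 0.1091]
eef_rot: [-0.247, 0.969, 0.0, -0.001]
contact_force: [-1.6, 0.6, 3.1]
opening: 0.179
clock: 17.4
tool_pos: [0.5614, -0.0098, 0.1089]
eef_rot: [-0.364, 0.931, -0.001, -0.001]
contact_force: [-2.9, -2.9, 4.7]
opening: 0.18
```

```bash

python3 -m inch '[[0.25,-0.24,0,0.5,10],[0.17,-0.155,0,0.33,10],[0,0,0,0,10]]'
python3 -m inch '[[0.09,-0.08,0,0.16,10],[0.09,-0.08,0,0.16,10],[0,0,0,0,10]]'
```

```text
clock: 17.7
tool_pos: [0.5709, -0.019, 0.1089]
eef_rot: [-0.405, 0.914, -0.001, -0.001]
contact_force: [-2.8, -3.6, 5.4]
opening: 0.177
clock: 18.0
tool_pos: [0.5751, -0.0226, 0.1089]
eef_rot: [-0.421, 0.907, -0.001, -0.002]
contact_force: [-2.9, -3.8, 5.0]
opening: 0.175
```

```bash

python3 -m inch '[[0.07,-0.06,0,0.13,10],[0,0,0,0,10]]'
python3 -m inch '[[0.07,-0.06,0,0.13,10],[0,0,0,0,10]]'
python3 -m inch '[[0.07,-0.06,0,0,10],[0,0,0,0,10]]'
```

```text
clock: 18.2
tool_pos: [0.5767, -0.024, 0.1089]
eef_rot: [-0.427, 0.904, -0.001, -0.002]
contact_force: [-2.8, -3.6, 4.6]
opening: 0.18
clock: 18.4
tool_pos: [0.5783, -0.0254, 0.1089]
eef_rot: [-0.433, 0.901, -0.0, -0.002]
contact_force: [-3.2, -4.3, 4.1]
opening: 0.178
clock: 18.6
tool_pos: [0.5785, -0.0254, 0.1088]
eef_rot: [-0.434, 0.901, 0.001, -0.003]
contact_force: [-5.6, -1.4, 7.1]
opening: 0.182
```

```bash

python3 -m inch '[[0.06,-0.05,0,0,10],[0,0,0,0,10],[0,0,0,0,10]]' 10
python3 -m inch '[[0,0,0,0,50],[0,0,0,0,50],[0,0,0,0,50],[0,0,0,0,50]]'
python3 -m inch '[[0,0,0.6,0,50],[0,0,1,0,50],[0,0,1,0,50],[0,0,1,0,50],[0,0,1,0,50]]'
python3 -m inch '[[-1,0.5,1,0,50],[-1,1,1,0,50],[-1,1,0,0,50],[-1,1,0,0,50],[-1,1,0,0,50]]'
python3 -m inch '[[0,1,0,0,50],[0,1,0,0,50],[0,1,0,0,50],[0,1,0,0,50],[0,0,0,0,50]]'
python3 -c "
from h import *
b=snap('scene','s8')['pixels'];t=snap('top','t8')['pixels']
m=np.zeros((600,800,3),np.uint8)
m[:300,:400]=cv2.resize(b[225:330,200:340],(400,300),interpolation=2); m[:300,400:]=cv2.resize(t[135:240,185:325],(400,300),interpolation=2); m[300:,:400]=cv2.resize(t,(400,300));m[300:,400:]=cv2.resize(b,(400,300))
cv2.imwrite('pics/m8.png',m[:,:,::-1])"
```

```text
clock: 18.9
tool_pos: [0.5785, -0.0254, 0.1087]
eef_rot: [-0.434, 0.901, 0.002, -0.004]
contact_force: [-9.4, 0.8, 8.2]
opening: 0.178
clock: 19.3
tool_pos: [0.5833, -0.0273, 0.109]
eef_rot: [-0.434, 0.901, 0.0, 0.001]
contact_force: [-0.7, -0.5, -0.8]
opening: 0.517
clock: 19.8
tool_pos: [0.5829, -0.0276, 0.2262]
eef_rot: [-0.434, 0.901, 0.0, 0.001]
contact_force: [0.4, -0.1, 0.8]
opening: 0.568
clock: 20.3
tool_pos: [0.4569, 0.0858, 0.2754]
eef_rot: [-0.434, 0.901, -0.0, 0.001]
contact_force: [0.7, 0.7, -0.3]
opening: 0.573
clock: 20.8
tool_pos: [0.4575, 0.1893, 0.2756]
eef_rot: [-0.437, 0.9, 0.002, 0.002]
contact_force: [0.5, -0.1, 0.0]
opening: 0.569
```

View pics/m8.png

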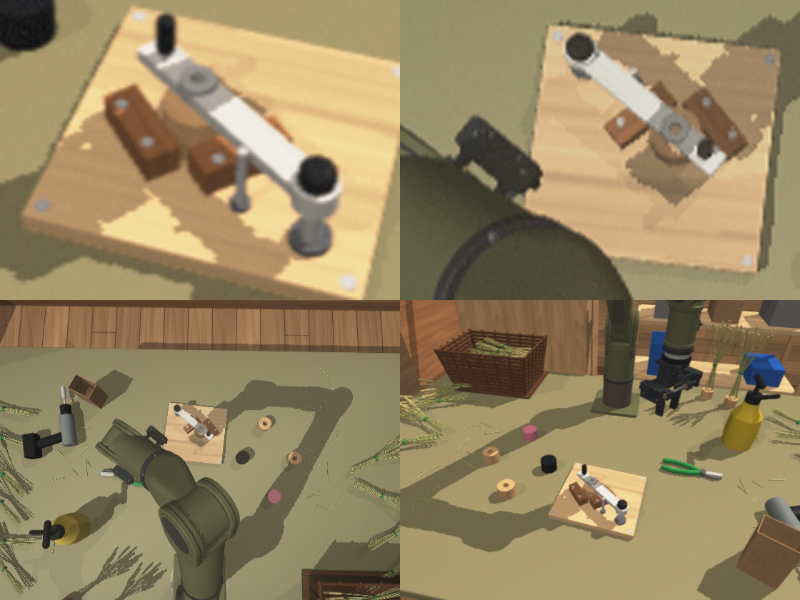

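The guide arm lies against the stop pin with its bush over the round, and the drilled rounds and secateurs are undisturbed. One numeric check of the seat: the distance from the round's axis to each cheek's centre line, using the screws, should be 41 mm (27+14).

```bash
python3 - <<'E'
from h import *
b=load('s6');f=lambda x,y,z:at_z(b,200+(x-400)*.35,225+y*.35,z)[:2]
c=f(598,103,.058)
for p,q in [((521,102),(547,142)),((618,158),(665,135))]:
    P,Q=f(*p,.043),f(*q,.043);d=(Q-P)/np.linalg.norm(Q-P);w=c-P
    print('dist mm',1000*abs(d[0]*w[1]-d[1]*w[0]),'screw gap',1000*np.linalg.norm(Q-P),'dir',np.degrees(np.arctan2(d[1],d[0])))
print('round',c)
cv2.imwrite('pics/z6.png',cv2.resize(b['pixels'][245:292,230:305],(800,500),interpolation=cv2.INTER_CUBIC)[:,:,::-1])
t=load('t1') if 0 else load('top1');t8=load('t8')
d=np.abs(t['pixels'].astype(int)-t8['pixels']).sum(2)
def cen(s,x0,x1,y0,y1):
    h=cv2.cvtColor(s['pixels'][y0:y1,x0:x1],cv2.COLOR_RGB2HSV);m=(h[...,0]<18)&(h[...,1]>95)&(h[...,2]>110);return np.argwhere(m).mean(0)[::-1]+[x0,y0],m.sum()
for bx in [(355,388,158,190),(397,428,205,238)]: print(cen(t,*bx),cen(t8,*bx))
E
```

```text
dist mm 45.302022481814674 screw gap 46.02568009849251 dir 38.814244348352325
dist mm 42.421433894533784 screw gap 42.27460381799398 dir 134.2690711067136
round [0.60529201 0.00433924]
(array([370.66367713, 172.39013453]), np.int64(223)) (array([369.55395683, 173.44964029]), np.int64(278))
(array([411.11888112, 221.54545455]), np.int64(286)) (array([411.03149606, 221.07480315]), np.int64(254))
```

View pics/z6.png

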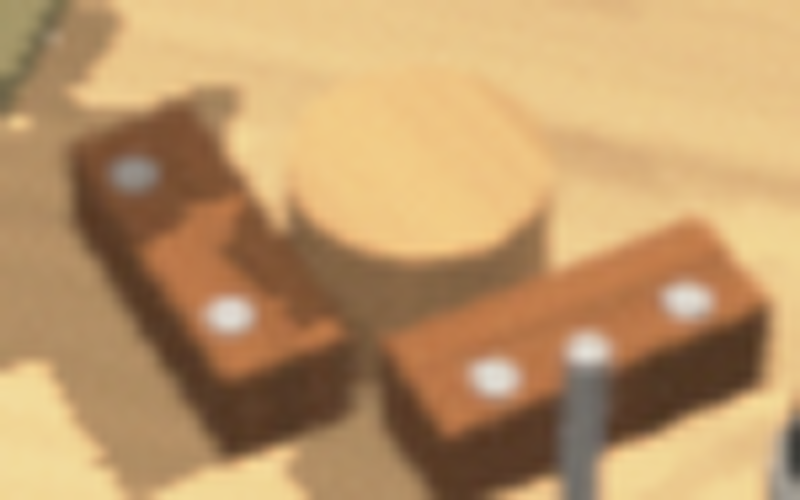

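```bash
python3 - <<'E'
from h import *
b=load('s6');k=75/800;f=lambda x,y,z:at_z(b,230+(x+.5)*k-.5,245+(y+.5)*47/500-.5,z)[:2]
c=f(419,163,.058)
for p,q in [((132,174),(230,315)),((494,377),(688,300))]:
    P,Q=f(*p,.0435),f(*q,.0435);d=(Q-P)/np.linalg.norm(Q-P);w=c-P
    print('dist',1000*abs(d[0]*w[1]-d[1]*w[0]),'gap',1000*np.linalg.norm(Q-P),'dir',np.degrees(np.arctan2(d[1],d[0])))
# inner top edges
for p,q in [((190,100),(345,325)),((385,345),(690,215))]:
    P,Q=f(*p,.043),f(*q,.043);d=(Q-P)/np.linalg.norm(Q-P);w=c-P
    print('edge dist (27)',1000*abs(d[0]*w[1]-d[1]*w[0]),1000*np.linalg.norm(Q-P))
print(c)
# alternative: predicted contact with the top-rim extents
for nm,(u,v) in dict(L=(288,165),Rr=(550,175),T=(419,65),B=(419,260)).items(): print(nm,f(u,v,.058))
E
```

```text
dist 46.37471269351121 gap 44.15551615632858 dir 40.26231205040433
dist 45.888628052797024 gap 44.2157106679375 dir 129.2612134219532
edge dist (27) 26.968533300799958 70.97789461379735
edge dist (27) 27.39413961986067 71.70441831708122
[0.60205385 0.00266048]
L [ 0.60806688 -0.02305013]
Rr [0.5998917  0.02911379]
T [ 0.57441998 -0.00285779]
B [0.62813638 0.00786895]
```

The round sits 27.0 and 27.4 mm from the cheeks' inner edges, where 27 mm means touching, so it is against both. Handing in.

```bash
python3 -c "
from plant import r
r.finish_job(); print(r.get_state()['clock'])"
```

```text
the job is handed in; nothing more can be done
the job is handed in; nothing more can be done
```

The undrilled round is flat on the jig's bed, pushed home into the V, and the drill-guide arm is swung in to its stop. I handed the job in shortly after the 20.8 s mark; the limit was 64 s.

- **Round:** I set it down just in front of the V, released it, then pushed it in with closed fingers until it stopped under about 11 N. In the picture taken after the push, its axis measures 27.0 and 27.4 mm from the inner edges of the two cheeks. Touching both would be 27 mm.
- **Guide arm:** I moved it by its peg until it stopped at the predicted place. A further push of 9 N did not move it. The last pictures show it against the pin with its bush over the round.
- **Everything else:** The drilled rounds measured within about 1.5 pixels of their first positions. That is within image noise, since the shadows had changed. The secateurs look untouched, though I checked them by eye only.

**Checks that disagreed:**
- The wrist and top cameras differed by about 4 mm in y, which the V took up.
- My first seat check assumed the cheek screws lie on the cheeks' centre lines, 41 mm from the axis. It read about 46 mm on both sides, so the screws are evidently not central. I used the inner edges instead.
- I did not measure the round again after swinging the guide arm over it.

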